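# Clear the corner jig, then press a block into its corner and hold it

## Task

A sanding sleeve is standing in the corner jig: first put it away over its wooden storage post, right down on the foot, and let go of it. Then set the dark wooden block upright (brass inserts up) flat on the jig's base with its long side along the long aluminium fence, push it firmly into the corner so that it touches the long and the short fence at the same time, and finish while still holding it pressed there. Leave the wax tin and the cork sanding block where they are.

Things in the scene. Friction and masses are not known exactly. Their poses are not given: they have to be found in the camera images.
- jig: Corner jig, fixed: plywood base 120 (x) x 140 (y) x 10 mm thick carrying two fences. Origin: centre of its underside; x points to the long fence, y to the short one, z up; yaw within 0.3 rad of the bench. Inner faces: long fence x = +46 mm, short fence y = +56 mm; the block (long side along y) is home with its origin at x +24, y +16, z +10 mm in this frame.
- long_fence: Aluminium bar 14 (x) x 140 (y) x 14 mm high along the far edge of the jig, fixed; its top is 24 mm above the bench. Friction (about 0.6) on the base and on one fence takes up part of a push towards the other. Origin: centre of its underside; axes as the jig's.
- short_fence: Aluminium bar 85 (x) x 14 (y) x 14 mm high along the left (+y) edge of the jig, fixed, its top 24 mm above the bench; a 6 mm gap separates it from the long fence. Origin: centre of its underside; axes as the jig's.
- block: Loose dark hardwood block, 44 (x) x 80 (y, its length) x 54 mm high, about 0.16 kg, upright on the bench, two brass inserts on top. Origin: centre of its underside. Gripped across its 44 mm with the fingertips 20 mm or more above its underside, they clear the fences once it is in the jig. Either end may face the short fence. 5 to 15 N on each fence is a firm push.
- sleeve: Loose brown abrasive sleeve: a tube 48 mm outside, 34 mm bore, 48 mm high, about 50 g, standing upright in the jig where the block must go. Origin: centre of its underside, on its axis; z up along the axis. It can be gripped across its outside above the fences.
- stand: Fixed wooden storage post for the sleeve: round foot 68 mm across and 10 mm thick, upright pin 20 mm thick in its middle, with a tapered tip 75 mm above the bench. Origin: centre of the foot's underside; z up along the pin. The sleeve rests with its underside 10 mm above the bench.
- wax_tin: Flat round tin, green below, with a metal lid and yellow top, 68 mm across, 30 mm high, loose, to be left alone. Origin: centre of its underside.
- sand_block: Cork sanding block 51 x 93 x 28 mm, loose, to be left alone. Origin: centre of its underside.

How it is judged:
By the outcome, as a careful person would: the job done as asked, in the order asked, and still so for the second after the job is handed in, while the arm keeps its last pose, push and grip.
It also fails if it takes over 72 s, if anything falls off the work surface, if the arm or the gripper's body presses on something with over 40 N, if the wrist force passes 120 N, or if a joint passes its speed limit or range.

## Robot

A 6-joint arm with a two-finger parallel gripper is mounted at the origin on a cart in front of the work surface, level with it; the furniture and walls round the work are solid. World frame = base frame: x ahead of the robot, y to its left, z up, the work surface at z = 0. Lengths are in m, angles in degrees, forces in N, time in s.
With the tool pointing down it reaches from about 0.25 to 0.725 m from the base axis. Payload 9.7 kg.
Tool frame: the origin (TCP) lies midway between the tips of the shut fingers; the grasp point (between the pads) lies 19 mm behind it (bot.hold_point_z is the distance from the TCP to the grasp point, in m); z points along the fingers, y is the line along which they close (so a half turn about z gives the same grasp; the last joint's range is limited). The gripper opens to 85 mm and grips with 20 to 120 N. Pads are 22 mm wide; open, the fingers measure 114 mm over their backs; the gripper's body (76 mm by 85 mm) begins 54 mm behind the grasp point. The pads swing forward as they close: fully open they stand 13 mm farther back than shut.
Start: joints at [70.474, 4.979, 10.078, 95.1, 0, 90], TCP at [0.184, 0.518, 0.231] pointing down, gripper open.
Joint ranges: [-179.16, 179.16], [-48.56, 103.87], [-65.8, 70.77], [-126.05, 130.52], [-82.76, 87.17], [-180, 180]. Speed limits (degrees/s): [127.2, 127.2, 147.25, 180, 180, 180].

## Interface

Orientations are given as [roll, pitch, yaw] about the fixed x, y, z axes, in that order (R = Rz(yaw) Ry(pitch) Rx(roll)).
In Python, from workcell import bot gives the robot as it stands.
- The arm moves only by the tool play_rows, never from a script. Its argument "steps" is a list that holds one entry, the list of rows, each a list of 4 numbers: the shift along the tool's x, y, z in m, then the turn about the tool's z in rad. In form: [[[tx, ty, tz, yaw], ...]]. A call has exactly 5 rows; each row shifts and turns the commanded pose from where the row before left it, along the tool's axes as they then stand; what a row does not reach is not made up. A row lasts 1/12 s, in which the tool goes at most 41.7 mm and 7.16 degrees, less where a joint would pass 70% of its speed; a pose out of reach is approached as far as the arm can. A call is refused whole if a number of a shift passes 0.0417 or a number of a turn 0.125, either way. A call with a gripper value outside its range is refused whole. "gripper" is the finger opening in m, from 0 to 0.0854, set as the call begins (left out, the last holds). The fingers move at their own pace and stop on an object; "squeeze" is the grip in N (left out, the last holds). Time passes only in rows, so rows that do not move let the fingers close, or fill a call up. It gives the time, the measured TCP pose, the force, the opening and the grip force at its end, in the units of the state.
- bot.get_obs(): the state, without advancing time (a new reading comes with each control period).
- bot.camera(name): name is "scene" or "top" or "wrist"; returns a dict with "img" (420x560x3 uint8, blue, green, red), "vfov" (degrees; the focal length in pixels is half the picture's height over the tangent of half this angle, whatever the lens; pixels are square), "cx", "cy" (the principal point, pixels), "D" ([k1, k2, p1, p2, k3] as OpenCV has them; the pictures are not rectified), "xyz" and "attitude" of the camera in the world. Camera axes: x right, y down, z forward; pixel columns grow to the right and rows downward; lengths in m; the calibration is good to about 2 mm. A picture is of the moment at which its call begins. There is no depth.
- bot.job_done(): hands the job in; it is judged then, once.
The state is a dict: "time": time; "q": joint angles; "qd": joint speeds; "joint_efforts": joint torques, N m; "ee_pos": TCP position; "tcp_rot": TCP orientation; "wrist_force": force on the tool from outside, world axes, zero at the start; "torque": the same for the moment, N m; "opening": finger opening in m; "grasp_force": force on a finger pad.
Only numpy, scipy, OpenCV 4.12 (cv2) and the standard library are available. Lean on these libraries where they do the work, as an engineer would, in place of code of your own. Each camera call takes 0.05 s, during which the arm holds its last target. There are 200 camera calls.

## Working session

There is one attempt and no reset: what is moved stays moved. The work goes in short steps, Python scripts to look and compute and a tool call to move; the robot and the scene stay as the last step left them, time stands still between calls to the robot, and variables do not carry over. Pictures are saved under pics/ and viewed, at most 10 in all, crops included, and the job is handed in when it is done.

Besides the shell and the picture viewer there is one more tool, called after "Emit:" as name(argument=value, ...), one argument or row to a line, values as JSON. play_rows: Moves the arm, as the interface text tells. Its arguments: {"type":"object","properties":{"steps":{"type":"array","items":{"type":"array","items":{"type":"array","items":{"type":"number"}}}},"gripper":{"type":"number"},"squeeze":{"type":"number"}},"required":["steps"]}

```bash
mkdir -p pics; ls
cat > h.py <<'E'
import numpy as np, cv2
from scipy.spatial.transform import Rotation as R
from workcell import bot
def K(c):
    f=210/np.tan(np.radians(c["vfov"]/2)); return np.array([[f,0,c["cx"]],[0,f,c["cy"]],[0,0,1.]])
def Rc(c): 
    a=np.array(c["attitude"],float)
    return a if a.shape==(3,3) else R.from_euler("xyz",a,degrees=True).as_matrix()
def ray(c,uv,z):
    p=cv2.undistortPoints(np.array(uv,float).reshape(-1,1,2),K(c),np.array(c["D"],float)).reshape(-1,2)
    d=np.c_[p,np.ones(len(p))]@Rc(c).T; o=np.array(c["xyz"]); s=(np.broadcast_to(z,len(p))-o[2])/d[:,2]
    return o+d*s[:,None]
def proj(c,P):
    Rm=Rc(c); P=np.array(P,float)
    return cv2.projectPoints(P.reshape(-1,1,3),cv2.Rodrigues(Rm.T)[0],-Rm.T@np.array(c["xyz"]),K(c),np.array(c["D"],float))[0].reshape(-1,2)
E
python3 - <<'E'
from h import *
import pickle
print(bot.get_obs())
C={}
for n in ("top","scene","wrist"):
    c=bot.camera(n);C[n]=c;cv2.imwrite(f"pics/{n}0.png",c["img"]);print(n,{k:v for k,v in c.items() if k!="img"})
pickle.dump(C,open("c0.pkl","wb"))
E
```

```text
pics
{'time': 0.0, 'q': array([7.04738591e+01, 5.01012067e+00, 1.00321032e+01, 9.50979597e+01,
       1.43682904e-03, 8.99994733e+01]), 'qd': array([ 0.00515363,  0.0348718 ,  0.08502148, -0.04232705,  0.00788142,
       -0.07170592]), 'joint_efforts': array([-1.90510662e-03, -5.20386636e+01,  4.64803720e+01,  1.65054621e-02,
       -9.36851006e-05,  1.57128216e-05]), 'ee_pos': array([0.18374571, 0.51815187, 0.2305714 ]), 'tcp_rot': array([-1.79924023e+02, -1.43752616e-03,  1.60474384e+02]), 'wrist_force': array([-0.18840629,  0.96219463, -0.22121744]), 'torque': array([-0.0155376 , -0.01708005,  0.0060719 ]), 'grasp_force': 0.0, 'opening': 0.08529414153548899}
top {'vfov': 42.583741701669496, 'cx': 280.79684713090455, 'cy': 206.01260707500464, 'D': array([0.06486369, 0.        , 0.        , 0.        , 0.        ]), 'xyz': array([0.40474199, 0.22423326, 0.87087754]), 'attitude': array([-172.78461724,    2.14525949,  -90.74970502])}
scene {'vfov': 42.058314382902175, 'cx': 297.1250663996943, 'cy': 206.656735487063, 'D': array([-0.20288056,  0.        ,  0.        ,  0.        ,  0.        ]), 'xyz': array([0.31366732, 0.70442367, 0.71018027]), 'attitude': array([-141.74756907,    0.75859323, -153.99515512])}
wrist {'vfov': 71.91870845170678, 'cx': 276.14929123870166, 'cy': 206.40120899930724, 'D': array([-0.02822884,  0.        ,  0.        ,  0.        ,  0.        ]), 'xyz': array([0.11053733, 0.54469269, 0.37255107]), 'attitude': array([1.62167574e+02, 1.03250812e-01, 7.04677171e+01])}
```

View pics/top0.png

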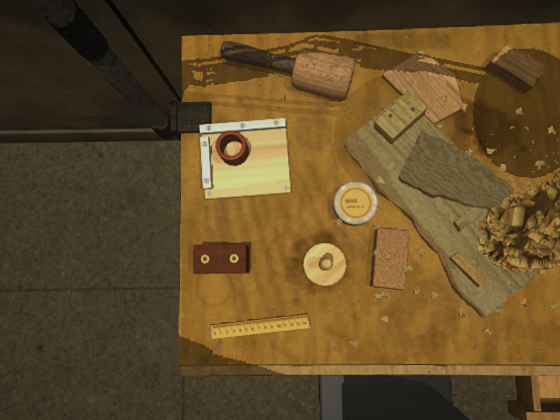

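View pics/scene0.png

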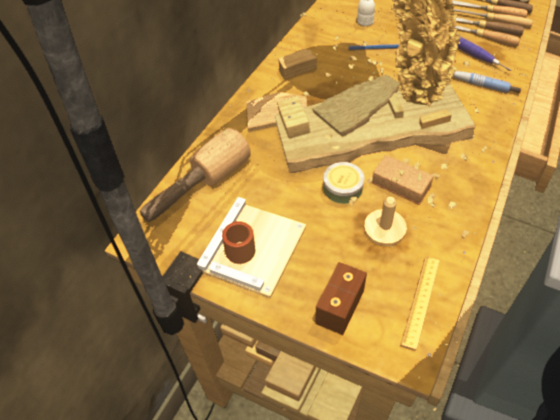

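The top view shows the jig centred near (246,160), the sleeve at (232,148), the block at (221,258), the stand at (325,264), the tin at (355,204) and the cork at (391,259). A lamp pole is clamped at (190,115), just left of the jig. I'll magnify this view to measure.

Run:
```python
import pickle,cv2
C=pickle.load(open("c0.pkl","rb"))
a=C["top"]["img"][112:292,185:355]
cv2.imwrite("pics/topcrop.png",cv2.resize(a,None,fx=3.3333,fy=3.3333,interpolation=cv2.INTER_CUBIC))
```

```text
(no output)
```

View pics/topcrop.png

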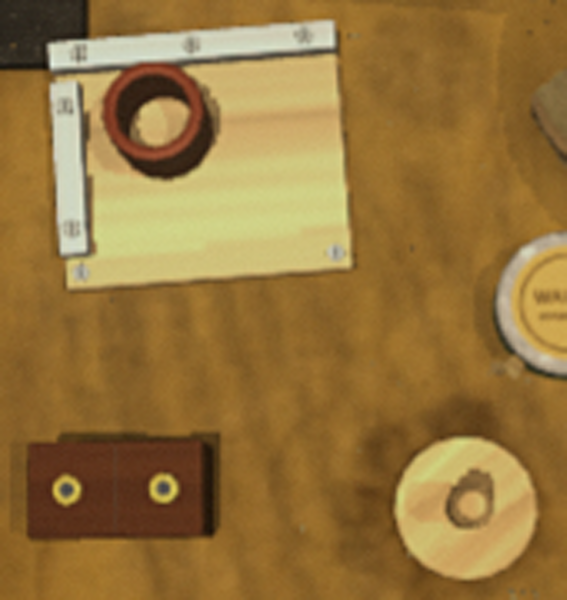

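The crop shows the long fence top with corners (48,42), (335,20), (337,50), (51,72). The short fence is (50,84)–(88,254), the jig's near corners are (67,290) and (352,268), and the sleeve rim is at (156,112). The block top spans (28–203, 442–538), the foot is centred at (466,508), and the pin tip is at about (471,506).

Run:
```python
from h import *
import pickle
C=pickle.load(open("c0.pkl","rb"));c=C["top"];s=C["scene"]
m=lambda L,z:ray(c,np.array(L,float)/3.33333+[185-.35,112-.35],z)
lf=m([(48,42),(335,20),(337,50),(51,72)],.024);sf=m([(50,84),(78,82),(88,254),(60,257)],.024);jb=m([(67,290),(352,268)],.01)
# fit the jig pose: model points in jig frame
M=np.array([(.06,.07),(.06,-.07),(.046,-.07),(.046,.07),(.04,.07),(.04,.056),(-.045,.056),(-.045,.07),(-.06,.07),(-.06,-.07)])
P=np.r_[lf,sf,jb][:,:2]
mc=M.mean(0);pc=P.mean(0);U,S,V=np.linalg.svd((M-mc).T@(P-pc));Rj=V.T@np.diag([1,np.linalg.det(V.T@U.T)])@U.T
t=pc-Rj@mc;yaw=np.degrees(np.arctan2(Rj[1,0],Rj[0,0]))
print("jig",t,yaw);print("res mm",np.round(1e3*(M@Rj.T+t-P),1).tolist())
print("home",Rj@[.024,.016]+t)
print("sleeve",m([(156,112)],.058));
b=m([(28,443),(203,441),(203,537),(28,538),(66,490),(163,489)],.054);print("block",b.round(4).tolist(),b[:4].mean(0))
print("foot",m([(466.5,508)],.01),"tip",m([(471,506)],.075))
for n,p in dict(jig=[*t,.01],sleeve=[*m([(156,112)],.058)[0]],blk=[*b[:4].mean(0)],foot=[*m([(466.5,508)],.01)[0]]).items(): print(n,proj(s,[p]))
print(ray(s,[(238.5,230)],.058), ray(s,[(385.5,228)],.01), ray(s,[(348,277),(336,302)],.054))
```

```text
jig [0.59189638 0.31210147] 3.3200706419611716
res mm [[-0.6, 0.1], [-0.3, 0.1], [0.6, 0.0], [0.3, 0.8], [0.3, -0.0], [0.4, -0.4], [0.0, -0.3], [0.4, 0.2], [-0.5, 0.3], [-0.6, -0.7]]
home [0.61492948 0.32946454]
sleeve [[0.60421789 0.32847393 0.058     ]]
block [[0.4519, 0.3878, 0.054], [0.4515, 0.3078, 0.054], [0.4082, 0.308, 0.054], [0.4089, 0.3874, 0.054], [0.4303, 0.3703, 0.054], [0.43, 0.3261, 0.054]] [0.43013261 0.34775438 0.054     ]
foot [[0.42037286 0.18687567 0.01      ]] tip [[0.42003959 0.18770548 0.075     ]]
jig [[252.74731869 246.28488337]]
sleeve [[237.53477487 233.27653483]]
blk [[341.14598935 289.73324641]]
foot [[385.17255966 225.72030132]]
[[0.60588348 0.32268274 0.058     ]] [[0.41832836 0.19087538 0.01      ]] [[0.42955273 0.32499323 0.054     ]
 [0.42886241 0.36821461 0.054     ]]
```

Run:
```python
from h import *
import pickle
C=pickle.load(open("c0.pkl","rb"));c=C["top"];s=C["scene"]
def plane(c,a,b):
    o=np.array(c["xyz"]);d=ray(c,[a,b],0)-o; return np.cross(d[0],d[1]),o
n1,o1=plane(c,(165,125),(72,22));n2,o2=plane(s,(173,310),(58,40))
for z in(0,.1,.2,.3,.4): print(z,np.linalg.solve(np.c_[n1,n2].T[:,:2],[n1@o1-n1[2]*z,n2@o2-n2[2]*z]))
print("clamp",ray(c,[(170,103),(210,103),(210,130),(170,135)],.02), "tin",ray(c,[(355,204)],.03))
print("clamp scene",ray(s,[(183,262),(203,272),(180,325)],.02))
```

```text
0 [0.65842306 0.44977375]
0.1 [0.65991395 0.45072193]
0.2 [0.66140484 0.45167012]
0.3 [0.66289573 0.4526183 ]
0.4 [0.66438662 0.45356649]
clamp [[0.68612809 0.43392525 0.02      ]
 [0.68474715 0.36827496 0.02      ]
 [0.63957332 0.36824219 0.02      ]
 [0.63256211 0.4334594  0.02      ]] tin [[0.51277979 0.13812006 0.03      ]]
clamp scene [[0.66955322 0.3890018  0.02      ]
 [0.63266161 0.39057017 0.02      ]
 [0.61619931 0.47972385 0.02      ]]
```

Emit:
play_rows(
  steps=[
    [[0, 0, 0, -0.12], [0, 0, 0, -0.12], [0, 0, 0, -0.12], [0, 0, 0, -0.12], [0, 0, 0, -0.12]],
  ],
)

```text
time: 0.57
ee_pos: [0.1838, 0.5183, 0.231]
tcp_rot: [-180.0, -0.0, -164.8]
wrist_force: [-0.7, 0.4, 0.8]
opening: 0.0852
grasp_force: 0.0
```

Emit:
play_rows(
  steps=[
    [[0, 0, 0, -0.12], [0, 0, 0, -0.12], [0, 0, 0, -0.12], [0, 0, 0, -0.12], [0, 0, 0, -0.12]],
  ],
)

```text
time: 0.98
ee_pos: [0.1838, 0.5183, 0.231]
tcp_rot: [-180.0, -0.0, -130.4]
wrist_force: [-0.1, 0.8, 0.5]
opening: 0.0855
grasp_force: 0.0
```

Emit:
play_rows(
  steps=[
    [[0, 0, 0, -0.12], [0, 0, 0, -0.12], [0, 0, 0, -0.12], [0, 0, 0, -0.12], [0, 0, 0, -0.12]],
  ],
)

```text
time: 1.4
ee_pos: [0.1838, 0.5183, 0.231]
tcp_rot: [180.0, -0.0, -96.1]
wrist_force: [0.1, -0.6, -0.4]
opening: 0.0858
grasp_force: 0.0
```

Emit:
play_rows(
  steps=[
    [[0, 0, 0, -0.12], [0, 0, 0, -0.049], [0, 0, 0, 0], [0, 0, 0, 0], [0, 0, 0, 0]],
  ],
)

```text
time: 1.82
ee_pos: [0.1838, 0.5183, 0.2311]
tcp_rot: [180.0, -0.0, -86.8]
wrist_force: [0.0, 0.3, -0.1]
opening: 0.0853
grasp_force: 0.0
```

Emit:
play_rows(
  steps=[
    [[0.0142, -0.0273, 0.006, 0], [0.0142, -0.0273, 0.006, 0], [0.0142, -0.0273, 0.006, 0], [0.0142, -0.0273, 0.006, 0], [0.0142, -0.0273, 0.006, 0]],
  ],
)

```text
time: 2.23
ee_pos: [0.3253, 0.4546, 0.2011]
tcp_rot: [-180.0, 0.0, -86.8]
wrist_force: [0.2, 1.6, 0.0]
opening: 0.0854
grasp_force: 0.0
```

Emit:
play_rows(
  steps=[
    [[0.0142, -0.0273, 0.006, 0], [0.0142, -0.0273, 0.006, 0], [0.0142, -0.0273, 0.006, 0], [0.0142, -0.0273, 0.006, 0], [0.0142, -0.0273, 0.006, 0]],
  ],
)

```text
time: 2.65
ee_pos: [0.4658, 0.3914, 0.171]
tcp_rot: [-180.0, 0.0, -86.8]
wrist_force: [0.4, 1.1, 0.1]
opening: 0.0854
grasp_force: 0.0
```

Emit:
play_rows(
  steps=[
    [[0.0142, -0.0273, 0.006, 0], [0.0142, -0.0273, 0.006, 0], [0.0142, -0.0273, 0.006, 0], [0.0142, -0.0273, 0.006, 0], [0.0142, -0.0273, 0.006, 0]],
  ],
)

```text
time: 3.07
ee_pos: [0.6062, 0.3283, 0.1408]
tcp_rot: [180.0, -0.0, -86.8]
wrist_force: [0.1, 1.0, -0.4]
opening: 0.0856
grasp_force: 0.0
```

Run:
```python
from h import *
c=bot.camera("wrist");o=bot.get_obs();print(o["ee_pos"],o["tcp_rot"],o["q"])
im=c["img"].copy()
t=np.linspace(0,2*np.pi,40)
for r in(.017,.024):
    for p in proj(c,np.c_[.6042+r*np.cos(t),.3285+r*np.sin(t),0*t+.058]): cv2.circle(im,tuple(int(round(v)) for v in p),1,(0,255,0),-1)
y=np.radians(3.32);Rj=np.array([[np.cos(y),-np.sin(y)],[np.sin(y),np.cos(y)]])
for a in[[.046,-.07],[.046,.07],[-.06,.056],[-.045,.056],[.06,-.07]]:
    p=proj(c,[[*(Rj@a+[.5919,.3121]),.024]])[0]
    if abs(p).max()<2000: cv2.circle(im,tuple(int(round(v)) for v in p),3,(255,0,255),1)
cv2.imwrite("pics/w1.png",im)
```

```text
[0.60988028 0.32541803 0.13825086] [ 1.79975940e+02 -1.13072039e-01 -8.69768407e+01] [ 28.1213598   24.2149919   22.92525641  88.78001458  -0.09219051
 -64.90171968]
```

View pics/w1.png

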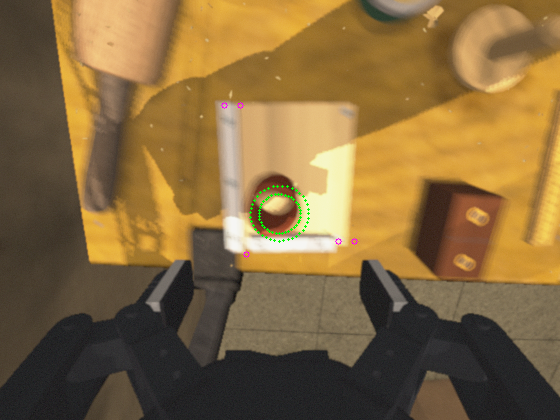

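The picture shows the sleeve rim near (276,207). The overlay sits about 4 px off everywhere because the arm was still moving. I'll settle and check again.

Emit:
play_rows(
  steps=[
    [[0, 0, 0, 0], [0, 0, 0, 0], [0, 0, 0, 0], [0, 0, 0, 0], [0, 0, 0, 0]],
  ],
)

```text
time: 3.53
ee_pos: [0.6042, 0.3299, 0.142]
tcp_rot: [-180.0, 0.0, -86.7]
wrist_force: [0.4, 0.8, -0.6]
opening: 0.0854
grasp_force: 0.0
```

```bash
cat > ov.py <<'E'
from h import *
import sys
def ov(name,circs,pts,out):
    c=bot.camera(name);o=bot.get_obs();print(o["ee_pos"],o["tcp_rot"],o["wrist_force"])
    im=c["img"].copy();t=np.linspace(0,2*np.pi,40)
    for x,y_,z,r in circs:
        for p in proj(c,np.c_[x+r*np.cos(t),y_+r*np.sin(t),0*t+z]): cv2.circle(im,tuple(int(round(v)) for v in p),1,(0,255,0),-1)
    y=np.radians(3.32);Rj=np.array([[np.cos(y),-np.sin(y)],[np.sin(y),np.cos(y)]])
    for a in[[.046,-.07],[.046,.07],[-.045,.056],[.06,-.07]]:
        pts=pts+[[*(Rj@a+[.5919,.3121]),.024]]
    for q in pts:
        p=proj(c,[q])[0]
        if abs(p).max()<2000: cv2.circle(im,tuple(int(round(v)) for v in p),3,(255,0,255),1)
    cv2.imwrite(out,im)
E
python3 - <<'E'
from ov import *
ov("wrist",[(.6042,.3285,.058,.017),(.6042,.3285,.058,.024)],[],"pics/w2.png")
E
```

```text
[0.60429072 0.32987973 0.14196929] [-1.79959229e+02  2.10462353e-02 -8.66583658e+01] [ 1.16411171 -0.38785916 -0.20300741]
```

View pics/w2.png

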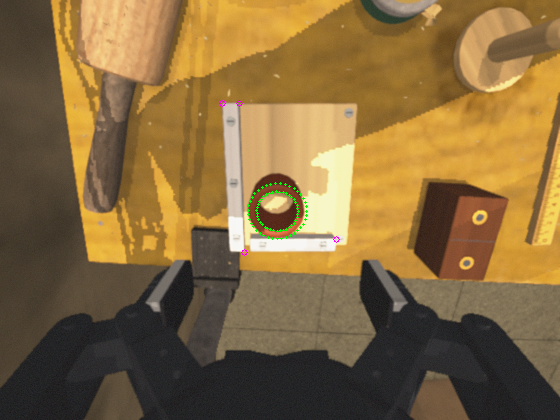

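The overlay agrees with the scene to about 2 px, so I'll descend and grip.

Emit:
play_rows(
  steps=[
    [[0.001, 0, 0.025, 0], [0, 0, 0.025, 0], [0, 0, 0.025, 0], [0, 0, 0.025, 0], [0, 0, 0.012, 0]],
  ],
)

```text
time: 4.0
ee_pos: [0.6033, 0.3279, 0.0261]
tcp_rot: [179.8, -0.1, -86.7]
wrist_force: [-1.2, -0.2, -0.8]
opening: 0.0855
grasp_force: 0.0
```

Emit:
play_rows(
  steps=[
    [[0, 0, 0, 0], [0, 0, 0, 0], [0, 0, 0, 0], [0, 0, 0, 0], [0, 0, 0, 0]],
  ],
)

```text
time: 4.42
ee_pos: [0.6057, 0.3286, 0.0311]
tcp_rot: [-179.9, 0.1, -86.7]
wrist_force: [-0.1, 0.5, 0.4]
opening: 0.0855
grasp_force: 0.0
```

Emit:
play_rows(
  steps=[
    [[0, 0, 0, 0], [0, 0, 0, 0], [0, 0, 0, 0], [0, 0, 0, 0], [0, 0, 0, 0]],
  ],
  gripper=0.03,
  squeeze=30,
)

```text
time: 4.83
ee_pos: [0.6051, 0.3283, 0.0298]
tcp_rot: [-180.0, 0.0, -86.7]
wrist_force: [-0.8, -0.4, 4.4]
opening: 0.0476
grasp_force: 31.2
```

Emit:
play_rows(
  steps=[
    [[0, 0, 0, 0], [0, 0, 0, 0], [0, 0, 0, 0], [0, 0, 0, 0], [0, 0, 0, 0]],
  ],
)

```text
time: 5.25
ee_pos: [0.6051, 0.3283, 0.0298]
tcp_rot: [-180.0, 0.0, -86.7]
wrist_force: [-0.1, -0.8, 4.2]
opening: 0.0474
grasp_force: 31.3
```

Emit:
play_rows(
  steps=[
    [[0, 0, -0.01, 0], [0, 0, -0.02, 0], [0, 0, -0.025, 0], [0, 0, -0.025, 0], [0, 0, -0.02, 0]],
  ],
)

```text
time: 5.67
ee_pos: [0.605, 0.3282, 0.1315]
tcp_rot: [-180.0, 0.0, -86.7]
wrist_force: [-0.3, 0.3, -0.1]
opening: 0.0475
grasp_force: 31.1
```

Emit:
play_rows(
  steps=[
    [[0.005, 0.0077, 0, 0], [0.01, 0.015, 0, 0], [0.014, 0.021, 0, 0], [0.018, 0.0265, 0, 0], [0.018, 0.0265, 0, 0]],
  ],
)

```text
time: 6.08
ee_pos: [0.511, 0.2571, 0.129]
tcp_rot: [180.0, -0.0, -86.7]
wrist_force: [0.5, -0.8, -0.4]
opening: 0.0478
grasp_force: 31.1
```

Emit:
play_rows(
  steps=[
    [[0.018, 0.0265, 0, 0], [0.018, 0.0265, 0, 0], [0.0142, 0.021, 0, 0], [0.01, 0.0145, 0, 0], [0.005, 0.0075, 0, 0]],
  ],
)

```text
time: 6.5
ee_pos: [0.4185, 0.1861, 0.1299]
tcp_rot: [-180.0, -0.0, -86.7]
wrist_force: [-0.3, 0.0, -0.9]
opening: 0.0478
grasp_force: 31.1
```

Emit:
play_rows(
  steps=[
    [[0, 0, 0, 0], [0, 0, 0, 0], [0, 0, 0, 0], [0, 0, 0, 0], [0, 0, 0, 0]],
  ],
)

```text
time: 6.92
ee_pos: [0.4205, 0.1876, 0.129]
tcp_rot: [180.0, -0.0, -86.7]
wrist_force: [0.8, 0.5, -0.4]
opening: 0.0477
grasp_force: 31.1
```

Run:
```python
from ov import *
ov("scene",[(.4202,.1873,.01,.034),(.4202,.1873,.11,.024),(.4202,.1873,.11,.017)],[],"pics/s2.png")
```

```text
[0.42035135 0.18750961 0.12893817] [ 1.79959878e+02 -1.42324958e-02 -8.66943459e+01] [ 0.14672853  0.7987702  -0.90919619]
```

View pics/s2.png

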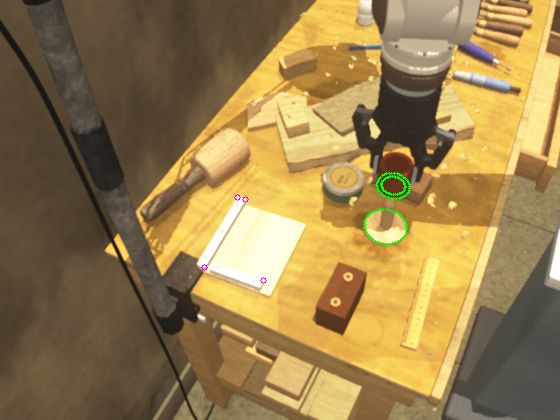

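The sleeve is held upright above the foot, and its underside matches the overlay at (394,186). I'll lower it.

Emit:
play_rows(
  steps=[
    [[0, 0, 0.012, 0], [0, 0, 0.015, 0], [0, 0, 0.015, 0], [0, 0, 0.015, 0], [0, 0, 0.013, 0]],
  ],
)

```text
time: 7.38
ee_pos: [0.4196, 0.187, 0.0572]
tcp_rot: [179.9, -0.0, -86.7]
wrist_force: [-0.0, -0.2, -0.4]
opening: 0.0476
grasp_force: 31.1
```

Emit:
play_rows(
  steps=[
    [[0, 0, 0.01, 0], [0, 0, 0.008, 0], [0, 0, 0.005, 0], [0, 0, 0.003, 0], [0, 0, 0.001, 0]],
  ],
)

```text
time: 7.8
ee_pos: [0.42, 0.1872, 0.032]
tcp_rot: [180.0, -0.0, -86.7]
wrist_force: [-0.5, -0.1, -0.3]
opening: 0.0472
grasp_force: 31.1
```

Emit:
play_rows(
  steps=[
    [[0, 0, 0.001, 0], [0, 0, 0.0005, 0], [0, 0, 0, 0], [0, 0, 0, 0], [0, 0, 0, 0]],
  ],
)

```text
time: 8.22
ee_pos: [0.4202, 0.1872, 0.0311]
tcp_rot: [-180.0, 0.0, -86.7]
wrist_force: [0.3, 0.4, -0.4]
opening: 0.0479
grasp_force: 31.1
```

Emit:
play_rows(
  steps=[
    [[0, 0, 0.0007, 0], [0, 0, 0.0007, 0], [0, 0, 0.0006, 0], [0, 0, 0, 0], [0, 0, 0, 0]],
  ],
)

```text
time: 8.63
ee_pos: [0.4201, 0.1872, 0.0297]
tcp_rot: [-180.0, 0.0, -86.7]
wrist_force: [-3.7, -1.3, 8.0]
opening: 0.0475
grasp_force: 31.8
```

Emit:
play_rows(
  steps=[
    [[0, 0, 0, 0], [0, 0, 0, 0], [0, 0, 0, 0], [0, 0, 0, 0], [0, 0, 0, 0]],
  ],
  gripper=0.085,
)

```text
time: 9.05
ee_pos: [0.42, 0.1871, 0.0286]
tcp_rot: [180.0, -0.0, -86.7]
wrist_force: [0.8, -0.4, -0.4]
opening: 0.0851
grasp_force: 0.0
```

Emit:
play_rows(
  steps=[
    [[0, 0, -0.01, 0], [0, 0, -0.02, 0], [0, 0, -0.03, 0], [0, 0, -0.03, 0], [0, 0, -0.02, 0]],
  ],
)

```text
time: 9.47
ee_pos: [0.4204, 0.1874, 0.1423]
tcp_rot: [-179.9, 0.1, -86.7]
wrist_force: [1.2, -0.4, 1.2]
opening: 0.0853
grasp_force: 0.0
```

Emit:
play_rows(
  steps=[
    [[-0.01, -0.0012, 0, 0], [-0.02, -0.0024, 0, 0], [-0.025, -0.003, 0, 0], [-0.025, -0.003, 0, 0], [-0.025, -0.003, 0, 0]],
  ],
)

```text
time: 9.88
ee_pos: [0.4265, 0.2939, 0.139]
tcp_rot: [-180.0, 0.0, -86.7]
wrist_force: [0.7, 0.3, 0.2]
opening: 0.0854
grasp_force: 0.0
```

Emit:
play_rows(
  steps=[
    [[-0.025, -0.003, 0, 0], [-0.02, -0.0023, 0, 0], [-0.0098, -0.0012, 0, 0], [0, 0, 0, 0.04], [0, 0, 0, 0.0246]],
  ],
)

```text
time: 10.3
ee_pos: [0.4296, 0.3481, 0.1385]
tcp_rot: [180.0, -0.0, -90.5]
wrist_force: [0.6, -0.5, 0.4]
opening: 0.085
grasp_force: 0.0
```

Emit:
play_rows(
  steps=[
    [[0, 0, 0, 0], [0, 0, 0, 0], [0, 0, 0, 0], [0, 0, 0, 0], [0, 0, 0, 0]],
  ],
)

```text
time: 10.72
ee_pos: [0.43, 0.3475, 0.139]
tcp_rot: [-180.0, 0.0, -90.4]
wrist_force: [-1.0, 0.0, 0.1]
opening: 0.0854
grasp_force: 0.0
```

Run:
```python
from ov import *
B=[[.4519,.3878,.054],[.4515,.3078,.054],[.4082,.308,.054],[.4089,.3874,.054],[.4303,.3703,.054],[.43,.3261,.054]]
ov("wrist",[(.4202,.1873,.01,.034),(.4202,.1873,.058,.024)],B,"pics/w3.png")
```

```text
[0.42999794 0.3475565  0.13891786] [-1.79991049e+02  6.78566646e-03 -9.04214400e+01] [-1.0575414   0.00648343 -0.296537  ]
```

View pics/w3.png

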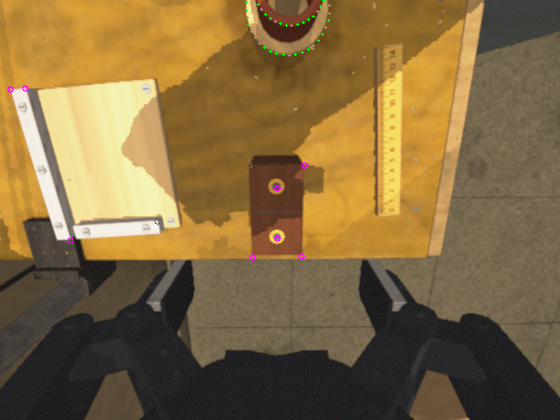

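The overlay matches the block and inserts within 1–2 px, and the sleeve is seated on its foot at (288,20). Now I'll grip the block.

Emit:
play_rows(
  steps=[
    [[0, 0, 0.02, 0], [0, 0, 0.03, 0], [0, 0, 0.03, 0], [0, 0, 0.023, 0], [0, 0, 0.013, 0]],
  ],
)

```text
time: 11.18
ee_pos: [0.4288, 0.3467, 0.0197]
tcp_rot: [179.8, -0.1, -90.4]
wrist_force: [0.2, 0.0, 0.5]
opening: 0.0853
grasp_force: 0.0
```

Emit:
play_rows(
  steps=[
    [[0, 0, 0, 0], [0, 0, 0, 0], [0, 0, 0, 0], [0, 0, 0, 0], [0, 0, 0, 0]],
  ],
)

```text
time: 11.6
ee_pos: [0.4305, 0.3483, 0.0242]
tcp_rot: [-179.9, 0.1, -90.4]
wrist_force: [0.3, -0.4, -0.6]
opening: 0.0851
grasp_force: 0.0
```

Emit:
play_rows(
  steps=[
    [[0, 0, 0, 0], [0, 0, 0, 0], [0, 0, 0, 0], [0, 0, 0, 0], [0, 0, 0, 0]],
  ],
  gripper=0.025,
  squeeze=70,
)

```text
time: 12.02
ee_pos: [0.4302, 0.348, 0.0233]
tcp_rot: [-180.0, 0.0, -90.4]
wrist_force: [-0.3, 0.0, 3.4]
opening: 0.0426
grasp_force: 72.7
```

Emit:
play_rows(
  steps=[
    [[0, 0, 0, 0], [0, 0, 0, 0], [0, 0, 0, 0], [0, 0, 0, 0], [0, 0, 0, 0]],
  ],
)

```text
time: 12.43
ee_pos: [0.4302, 0.348, 0.0233]
tcp_rot: [-180.0, 0.0, -90.4]
wrist_force: [0.0, 0.6, 6.2]
opening: 0.0429
grasp_force: 72.6
```

Emit:
play_rows(
  steps=[
    [[0, 0, -0.005, 0], [0, 0, -0.012, 0], [0, 0, -0.02, 0], [0, 0, -0.02, 0], [0, 0, -0.013, 0]],
  ],
)

```text
time: 12.85
ee_pos: [0.4302, 0.348, 0.0953]
tcp_rot: [-179.9, 0.1, -90.4]
wrist_force: [0.4, -0.8, -0.7]
opening: 0.0433
grasp_force: 71.8
```

Emit:
play_rows(
  steps=[
    [[0, 0, 0, -0.04], [0, 0, 0, -0.0249], [0, 0, 0, 0], [0, 0, 0, 0], [0, 0, 0, 0]],
  ],
)

```text
time: 13.27
ee_pos: [0.4296, 0.3475, 0.0921]
tcp_rot: [179.9, -0.0, -86.7]
wrist_force: [0.9, 0.9, -2.5]
opening: 0.0428
grasp_force: 71.7
```

Emit:
play_rows(
  steps=[
    [[0.002, -0.0095, 0, 0], [0.004, -0.019, 0, 0], [0.0052, -0.025, 0, 0], [0.0052, -0.025, 0, 0], [0.0052, -0.025, 0, 0]],
  ],
)

```text
time: 13.68
ee_pos: [0.5361, 0.3317, 0.0924]
tcp_rot: [180.0, -0.0, -86.7]
wrist_force: [0.5, -0.2, -2.0]
opening: 0.043
grasp_force: 71.7
```

Emit:
play_rows(
  steps=[
    [[0.0052, -0.025, 0, 0], [0.0042, -0.02, 0, 0], [0.0037, -0.0172, 0, 0], [0.0022, -0.01, 0, 0], [0, 0, 0, 0]],
  ],
)

```text
time: 14.1
ee_pos: [0.6096, 0.3199, 0.0914]
tcp_rot: [180.0, -0.0, -86.8]
wrist_force: [0.7, 0.9, -1.9]
opening: 0.0431
grasp_force: 71.8
```

Emit:
play_rows(
  steps=[
    [[0, 0, 0, 0], [0, 0, 0.004, 0], [0, 0, 0.01, 0], [0, 0, 0.012, 0], [0, 0, 0.01, 0]],
  ],
)

```text
time: 14.52
ee_pos: [0.6066, 0.3211, 0.055]
tcp_rot: [179.9, -0.0, -86.7]
wrist_force: [-0.1, 0.7, -1.4]
opening: 0.0429
grasp_force: 71.8
```

Emit:
play_rows(
  steps=[
    [[0, 0, 0.008, 0], [0, 0, 0.006, 0], [0, 0, 0.003, 0], [0, 0, 0, 0], [0, 0, 0, 0]],
  ],
)

```text
time: 14.93
ee_pos: [0.6075, 0.3212, 0.0399]
tcp_rot: [-180.0, 0.0, -86.7]
wrist_force: [0.0, -0.3, -1.0]
opening: 0.0429
grasp_force: 71.7
```

Run:
```python
from ov import *
y=np.radians(3.32);Rj=np.array([[np.cos(y),-np.sin(y)],[np.sin(y),np.cos(y)]])
t=bot.get_obs()["ee_pos"]
print(Rj.T@(t[:2]-[.5919,.3121]))
c=[[*(t[:2]+Rj@[a,b]),t[2]-.0233+.054] for a in(-.022,.022) for b in(-.04,.04)]
ov("scene",[],c,"pics/s3.png")
im=cv2.imread("pics/s3.png")[170:320,160:340];cv2.imwrite("pics/s3c.png",cv2.resize(im,None,fx=4,fy=4,interpolation=cv2.INTER_CUBIC))
```

```text
[0.01610523 0.00813457]
[0.6076991  0.32122624 0.04031873] [-1.79959714e+02  1.62929794e-02 -8.66915870e+01] [ 0.21490878 -0.14811714 -1.14026409]
```

View pics/s3c.png

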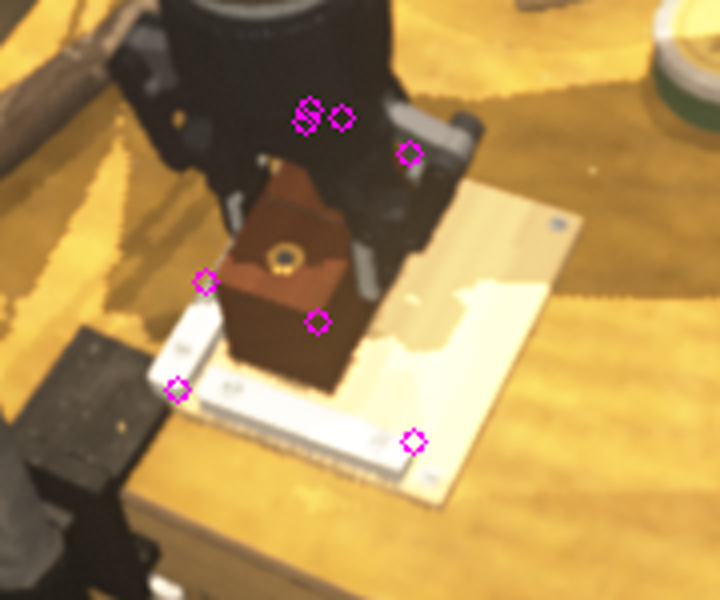

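The block is clear of both fences and just above the base. I'll lower it until it touches.

Emit:
play_rows(
  steps=[
    [[0, 0, 0.002, 0], [0, 0, 0.002, 0], [0, 0, 0.001, 0], [0, 0, 0.0005, 0], [0, 0, 0, 0]],
  ],
)

```text
time: 15.4
ee_pos: [0.6074, 0.321, 0.0341]
tcp_rot: [180.0, -0.0, -86.7]
wrist_force: [-0.1, 0.1, -1.1]
opening: 0.0426
grasp_force: 71.8
```

Emit:
play_rows(
  steps=[
    [[0, 0, 0.0005, 0], [0, 0, 0.0005, 0], [0, 0, 0, 0], [0, 0, 0, 0], [0, 0, 0, 0]],
  ],
)

```text
time: 15.82
ee_pos: [0.6075, 0.3211, 0.0334]
tcp_rot: [-180.0, 0.0, -86.7]
wrist_force: [-0.1, -0.2, -0.8]
opening: 0.0429
grasp_force: 72.0
```

Emit:
play_rows(
  steps=[
    [[0, 0, 0.0004, 0], [0, 0, 0.0004, 0], [0, 0, 0, 0], [0, 0, 0, 0], [0, 0, 0, 0]],
  ],
)

```text
time: 16.23
ee_pos: [0.6075, 0.3211, 0.0334]
tcp_rot: [-180.0, 0.0, -86.7]
wrist_force: [-1.5, -1.9, 5.4]
opening: 0.0428
grasp_force: 72.6
```

Emit:
play_rows(
  steps=[
    [[0, -0.002, 0, 0], [0, -0.002, 0, 0], [0, -0.0015, 0, 0], [0, -0.001, 0, 0], [0, 0, 0, 0]],
  ],
)

```text
time: 16.65
ee_pos: [0.6136, 0.3218, 0.0333]
tcp_rot: [180.0, 0.0, -86.7]
wrist_force: [-5.3, -0.2, 6.2]
opening: 0.0431
grasp_force: 72.9
```

Emit:
play_rows(
  steps=[
    [[-0.002, 0, 0, 0], [-0.002, 0, 0, 0], [-0.0015, 0, 0, 0], [-0.001, 0, 0, 0], [0, 0, 0, 0]],
  ],
)

```text
time: 17.07
ee_pos: [0.6142, 0.3276, 0.0334]
tcp_rot: [-179.9, -0.0, -86.7]
wrist_force: [-0.0, -3.0, 6.3]
opening: 0.0428
grasp_force: 72.6
```

Emit:
play_rows(
  steps=[
    [[0, -0.0005, 0, 0], [0, -0.0005, 0, 0], [0, 0, 0, 0], [0, 0, 0, 0], [0, 0, 0, 0]],
  ],
)

```text
time: 17.48
ee_pos: [0.6144, 0.3277, 0.0334]
tcp_rot: [180.0, -0.0, -86.7]
wrist_force: [-5.1, -3.8, 7.5]
opening: 0.0431
grasp_force: 72.9
```

Emit:
play_rows(
  steps=[
    [[-0.0005, 0, 0, 0], [-0.0005, 0, 0, 0], [-0.0005, 0, 0, 0], [0, 0, 0, 0], [0, 0, 0, 0]],
  ],
)

```text
time: 17.9
ee_pos: [0.6148, 0.3287, 0.0334]
tcp_rot: [-180.0, -0.1, -86.7]
wrist_force: [-1.9, -5.1, 6.3]
opening: 0.0433
grasp_force: 72.8
```

Emit:
play_rows(
  steps=[
    [[0, -0.0005, 0, 0], [0, -0.0005, 0, 0], [0, 0, 0, 0], [0, 0, 0, 0], [0, 0, 0, 0]],
  ],
)

```text
time: 18.32
ee_pos: [0.6149, 0.3288, 0.0334]
tcp_rot: [179.9, -0.1, -86.7]
wrist_force: [-6.4, -6.0, 9.4]
opening: 0.0432
grasp_force: 73.1
```

Emit:
play_rows(
  steps=[
    [[-0.0005, 0, 0, 0], [-0.0005, 0, 0, 0], [-0.0005, 0, 0, 0], [0, 0, 0, 0], [0, 0, 0, 0]],
  ],
)

```text
time: 18.73
ee_pos: [0.6149, 0.3291, 0.0334]
tcp_rot: [179.9, -0.2, -86.8]
wrist_force: [-5.7, -11.0, 11.1]
opening: 0.0432
grasp_force: 73.2
```

Emit:
play_rows(
  steps=[
    [[0, -0.0005, 0, 0], [0, -0.0005, 0, 0], [0, 0, 0, 0], [0, 0, 0, 0], [0, 0, 0, 0]],
  ],
)

```text
time: 19.15
ee_pos: [0.615, 0.3292, 0.0335]
tcp_rot: [179.8, -0.2, -86.8]
wrist_force: [-12.5, -10.7, 12.7]
opening: 0.0429
grasp_force: 73.6
```

Emit:
play_rows(
  steps=[
    [[0, 0, -0.0004, 0], [0, 0, -0.0004, 0], [0, 0, 0, 0], [0, 0, 0, 0], [0, 0, 0, 0]],
  ],
)

```text
time: 19.57
ee_pos: [0.615, 0.3291, 0.0335]
tcp_rot: [179.8, -0.2, -86.8]
wrist_force: [-9.2, -10.4, 8.7]
opening: 0.0429
grasp_force: 72.9
```

Emit:
play_rows(
  steps=[
    [[-0.0004, 0, 0, 0], [-0.0004, 0, 0, 0], [0, -0.0003, 0, 0], [0, 0, 0, 0], [0, 0, 0, 0]],
  ],
)

```text
time: 19.98
ee_pos: [0.615, 0.3294, 0.0335]
tcp_rot: [179.8, -0.2, -86.8]
wrist_force: [-11.1, -12.7, 9.9]
opening: 0.0428
grasp_force: 73.1
```

Emit:
play_rows(
  steps=[
    [[-0.0004, 0, 0, 0], [-0.0004, 0, 0, 0], [0, -0.0003, 0, 0], [0, 0, 0, 0], [0, 0, 0, 0]],
  ],
)

```text
time: 20.4
ee_pos: [0.6151, 0.3296, 0.0336]
tcp_rot: [179.7, -0.3, -86.8]
wrist_force: [-12.4, -16.5, 11.7]
opening: 0.0426
grasp_force: 73.3
```

Run:
```python
from h import *
y=np.radians(3.32);Rj=np.array([[np.cos(y),-np.sin(y)],[np.sin(y),np.cos(y)]])
o=bot.get_obs();print(Rj.T@(o["ee_pos"][:2]-[.5919,.3121]),o["tcp_rot"],o["wrist_force"],o["torque"])
c=bot.camera("scene");im=c["img"][180:310,170:340];cv2.imwrite("pics/s4c.png",cv2.resize(im,None,fx=4.6,fy=4.6,interpolation=cv2.INTER_CUBIC))
```

```text
[0.02413687 0.01612752] [179.74828815  -0.28904886 -86.82394151] [-12.43251555 -16.45178683  11.66918046] [-3.23908379  2.66187723 -0.53736253]
```

View pics/s4c.png

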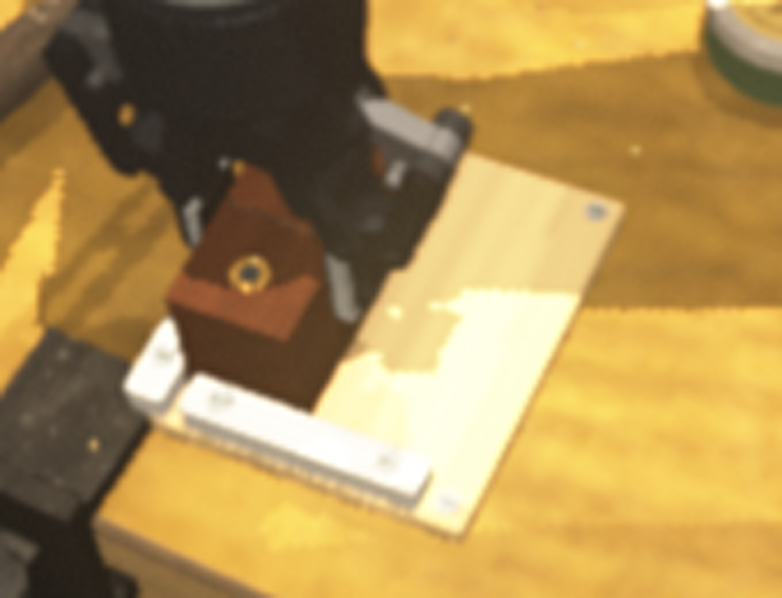

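Emit:
play_rows(
  steps=[
    [[0, 0, -0.0004, 0], [0, 0, -0.0004, 0], [-0.0004, 0, 0, 0], [-0.0004, 0, 0, 0], [0, 0, 0, 0]],
  ],
)

```text
time: 20.87
ee_pos: [0.6151, 0.3302, 0.0337]
tcp_rot: [179.7, -0.3, -86.8]
wrist_force: [-10.3, -16.1, 7.7]
opening: 0.0428
grasp_force: 72.8
```

Emit:
play_rows(
  steps=[
    [[0, 0, 0, 0], [0, 0, 0, 0], [0, 0, 0, 0], [0, 0, 0, 0], [0, 0, 0, 0]],
  ],
)

```text
time: 21.28
ee_pos: [0.615, 0.3302, 0.0337]
tcp_rot: [179.7, -0.3, -86.8]
wrist_force: [-10.7, -15.1, 8.1]
opening: 0.0432
grasp_force: 72.8
```

Emit:
play_rows(
  steps=[
    [[0, 0.0005, 0, 0], [0, 0.0005, 0, 0], [0, 0.0003, 0, 0], [0, 0, 0, 0], [0, 0, 0, 0]],
  ],
)

```text
time: 21.7
ee_pos: [0.6149, 0.3302, 0.0336]
tcp_rot: [179.9, -0.3, -86.8]
wrist_force: [-3.7, -14.9, 4.7]
opening: 0.0434
grasp_force: 72.3
```

Emit:
play_rows(
  steps=[
    [[-0.0004, 0, 0, 0], [-0.0004, 0, 0, 0], [0, 0, 0, 0], [0, 0, 0, 0], [0, 0, 0, 0]],
  ],
)

```text
time: 22.12
ee_pos: [0.615, 0.3303, 0.0337]
tcp_rot: [179.9, -0.4, -86.9]
wrist_force: [-4.4, -18.5, 6.4]
opening: 0.0435
grasp_force: 72.6
```

Emit:
play_rows(
  steps=[
    [[0, -0.0005, 0, 0], [0, -0.0005, 0, 0], [0, -0.0005, 0, 0], [0, 0, 0, 0], [0, 0, 0, 0]],
  ],
)

```text
time: 22.53
ee_pos: [0.615, 0.3302, 0.0337]
tcp_rot: [179.7, -0.4, -86.8]
wrist_force: [-12.1, -20.0, 10.8]
opening: 0.0434
grasp_force: 73.1
```

Emit:
play_rows(
  steps=[
    [[0, 0, 0, 0], [0, 0, 0, 0], [0, 0, 0, 0], [0, 0, 0, 0], [0, 0, 0, 0]],
  ],
)

```text
time: 22.95
ee_pos: [0.615, 0.3302, 0.0337]
tcp_rot: [179.7, -0.4, -86.8]
wrist_force: [-12.6, -19.2, 10.2]
opening: 0.0432
grasp_force: 73.1
```

Emit:
play_rows(
  steps=[
    [[0.0004, 0, 0, 0], [0, -0.0003, 0, 0], [0, 0, 0, 0], [0, 0, 0, 0], [0, 0, 0, 0]],
  ],
)

```text
time: 23.37
ee_pos: [0.615, 0.3303, 0.0337]
tcp_rot: [179.7, -0.4, -86.8]
wrist_force: [-12.7, -17.3, 9.2]
opening: 0.0432
grasp_force: 73.1
```

Emit:
play_rows(
  steps=[
    [[0, 0, 0, 0], [0, 0, 0, 0], [0, 0, 0, 0], [0, 0, 0, 0], [0, 0, 0, 0]],
  ],
)

```text
time: 23.78
ee_pos: [0.6151, 0.3302, 0.0337]
tcp_rot: [179.7, -0.4, -86.8]
wrist_force: [-13.4, -17.4, 9.7]
opening: 0.0432
grasp_force: 73.1
```

Run:
```python
from h import *
c=bot.camera("scene");im=c["img"][140:320,170:440];cv2.imwrite("pics/s5c.png",cv2.resize(im,None,fx=2.9,fy=2.9,interpolation=cv2.INTER_CUBIC))
o=bot.get_obs();print(o["ee_pos"],o["tcp_rot"],o["wrist_force"])
```

```text
[0.61503624 0.33025602 0.03370654] [179.67655352  -0.36210006 -86.82899315] [-13.65307332 -17.235217    10.24386218]
```

View pics/s5c.png

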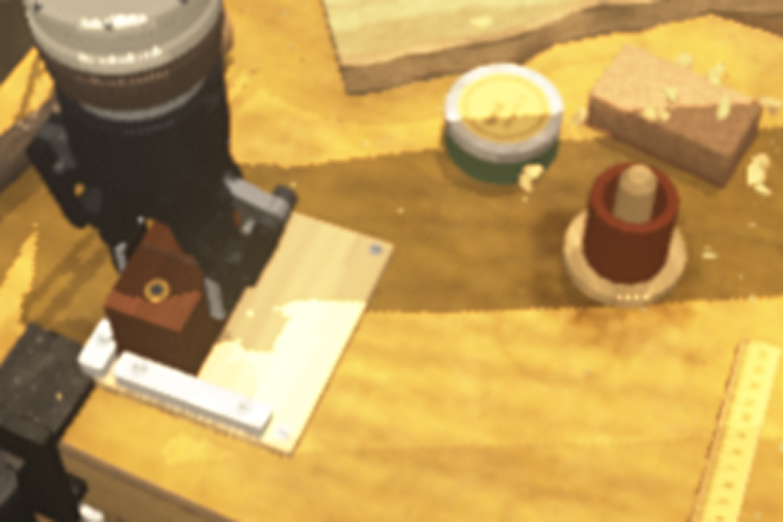

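The picture shows the sleeve seated on its post at (632,225) and the block in the corner against both fences at (155,310). The tin and cork are where they were, and the push is steady.

```bash
python3 -c "
from workcell import bot
print(bot.job_done())"
```

```text
the job is handed in; nothing more can be done
None
```

I put the sleeve on its post, down on the foot, and let go of it. The block is gripped and pressed into the corner against both fences, with about 14 N of push on the long one and 16 N on the short one, less friction, and a slight tool tilt of about 0.4°. The wax tin and cork block were not touched, and I handed the job in at about 24 s; it returned no verdict.

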